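# Clamp a bottle in the cap-check fixture

### The arm

A 7-joint arm with a two-finger parallel gripper is mounted at the origin on the work surface. World frame = base frame: x ahead of the robot, y to its left, z up, the work surface at z = 0. Lengths are in m, angles in rad, forces in N, time in s.
With the tool pointing down it reaches from about 0.425 to 0.925 m from the base axis. Payload 6.8 kg.
Tool frame: the origin (TCP) lies at the very end of the fingers, on their centre line; the grasp point (between the pads) lies 19 mm behind it; z points along the fingers, y is the line along which they close (so a half turn about z gives the same grasp; the last joint's range is limited). The gripper opens to 88 mm and grips with 3 to 60 N. Pads are 20 mm wide; open, the fingers measure 115 mm over their backs; the gripper's body (75 mm by 178 mm) begins 61 mm behind the grasp point.
Start: joints at [1.055, 0.477, 0.022, 1.555, -0.011, 1.109, -0.083], TCP at [0.268, -0.62, 0.223] pointing down, gripper open.
Joint ranges: [-2.96, 2.96], [-0.34, 2.1], [-1.41, 1.46], [0.24, 2.44], [-1.37, 4.51], [0.17, 1.92], [-2.96, 2.96]. Speed limits (rad/s): [2.39, 2.39, 3.14, 3.14, 3.14, 3.14, 3.14].

### API

Orientations are given as a rotation vector (axis times angle).
In Python, from station import manip gives the robot as it stands. The module is installed in compiled form; this text tells all that it offers.
- The arm moves only by the shell command python3 -m inch 'ROWS' [OPENING]. ROWS is JSON, a list that holds one entry, the list of rows, each a list of 6 numbers: the shift along the tool's x, y, z as a fraction of full scale, then the turn, a rotation vector about the tool's x, y, z as a fraction of full scale. A call has 1 to 8 rows; each row shifts and turns the commanded pose from where the row before left it, along the tool's axes as they then stand; what a row does not reach is not made up. Full scale, the value 1, is 60 cm for a shift and 90 degrees for a turn. A row lasts 1/12 s, in which the tool goes at most 41.7 mm and 7.16 degrees, less where a joint would pass 70% of its speed; a pose out of reach is approached as far as the arm can. A call with a number of a shift or a turn outside -1 to 1 is refused whole. A call with a gripper value outside its range is refused whole. OPENING is the opening, from 0 (shut) to 1 (fully open), set as the call begins (- or left out, the last holds). The fingers move at their own pace and stop on an object; the grip force is fixed at half the most. Time passes only in rows, so rows that do not move let the fingers close. It gives the time, the measured TCP pose, the force, the opening and the grip force at its end, in the units of the state.
- manip.state(): the state, without advancing time (a new reading comes with each control period).
- manip.get_image(name): name is "scene" or "side" or "wrist"; returns the picture (400x640x3 uint8, red, green, blue); there is no depth.
- manip.get_calibration(name): a dict with "camera_matrix" (3x3 intrinsics, pixels), "k1" (the pictures are not rectified: a ray, as slopes to the right and down, at radius r is drawn at 1 + k1 r^2 times it, then the intrinsics apply), "eye" and "rotation" of the camera in the world; the wrist camera has in their place "mount" (4x4, takes a point from camera to tool coordinates, whose origin is the TCP and whose axes are the flange's). Camera axes: x right, y up, looking along -z (the intrinsics and any distortion apply to the point x, -y, -z); pixel columns grow to the right and rows downward; lengths in m; the calibration is good to about 2 mm. A picture is of the moment at which its call begins: read the wrist's pose just before it. get_calibration takes no time and is no camera call.
- manip.hand_in(): hands the job in; it is judged then, once.
Trained networks look in the newest picture that a camera, given by its name, has taken for a name from the list of things; names that differ only in an ending like _2 or _b are one class to them, and where a whole thing is asked for, a point or a joint stands for the part that bears it (a point fixed in the world has none). Each returns a list of dicts, best first, with "conf" (0 to 1); they miss things now and then, are a little off and sometimes report something else, mostly with a low value. They report only what shows in the picture. A call takes as long as a camera call. They do not tell look-alikes from the thing itself.
- manip.spot_in(camera, name): "location" ([column, row] in pixels, amid what is visible of it).
- manip.place_of(camera, name): "location" ([column, row] in pixels: a listed point, or the origin of a listed thing).
The state is a dict: "time_s": time; "joints": joint angles; "qd": joint speeds; "effort": joint torques, N m; "tool_pos": TCP position; "eef_rot": TCP orientation; "contact_force": force on the tool from outside, world axes, zero at the start; "ft_torque": the same for the moment, N m; "gripper_width": opening from 0.0 (shut) to 1.0 (fully open); "gripper_force": force on a finger pad.
Only numpy, scipy, OpenCV 4.12 (cv2) and the standard library are available. Lean on these libraries where they do the work, as an engineer would, in place of code of your own. Each camera call takes 0.05 s, during which the arm holds its last target. There are 200 camera calls.

### The job

Ready the dark bottle on the fixture for its cap check: bring it fully home against the nest's back stop, then take the forked extension bar and with it throw the clamp's lever over its dead point so that it snaps locked, keeping the gripper itself off the lever. Finally lay the bar back across its two rest blocks. Keep the bottle upright and leave the other things on the bench where they stand.

Things in the scene. Friction and masses are not known exactly. Their poses are not given: they have to be found in the camera images.
- fixture: Clamping fixture, fixed: aluminium plate 250 (x) x 290 (y) x 12 mm thick. Origin: centre of the plate's underside, on the table; its x points away from the robot at yaw 0, y left, z up. Two steel walls, tops 57 mm above the table, form the bottle's corner nest, open to -x and -y: back stop with its face at x = 88 (y 41 to 126), side wall with its face at y = 118 (x -30 to 102).
- nest (a point): Centre of the bottle's foot when it is fully home, on the plate's top (12 mm above the table), at fixture x = 50, y = 80 mm; axes of the fixture. The open clamp's round rubber pad leaves about 17 mm of play towards -y; the closing pad takes that up and presses the bottle against the side wall.
- pivot (a point): On the vertical axis of the clamp lever, 50 mm above the table, at fixture x = 50, y = -50 mm; axes of the fixture. The lever's arm reaches from it towards -y; a short link drives the pad's rod towards +y between two grey cheeks (54 mm over both, fixture y = -17 to 17, tops 54 mm above the table).
- lever_pin (a point): Point on the axis of the lever's upright round pin, 50 mm above the table. The pin is 16 mm across, 75 mm from the pivot axis, and stands free from 32 to 92 mm above the table; below it is the flat lever arm (22 to 32 mm above the table).
- lever (a joint): Clamp lever, turns anticlockwise from above. 0 = open: the pin lies 0.75 rad from fixture -y towards -x, seen from the pivot (fixture x = -1, y = -105 mm). Growing values carry the pin towards +x. Dead point at 1.0, locked stop at 1.3. Below the dead point a spring pulls it back to 0 (some 5 N at the pin when open, until near the dead point); beyond, it snaps to 1.3 by itself.
- bottle: Dark glass bottle with paper label and black cap, standing on the fixture's plate in front of the nest: 76 mm across, 200 tall, about 0.45 kg. Origin: centre of its foot; z up. It slides on the plate; push it low (under 40 mm above the plate) or it may tip.
- bar: Forked steel bar, about 0.25 kg, lying on its rest: 16 x 16 mm shaft along its x, rubber-sleeved end at x = -110; at +x a fork 54 mm wide, two prongs 30 mm apart, notch floor at x = 90, prong tips at x = 110 mm. Origin: mid-length on the underside. Room for fingers from x = -50 to 50. The fork straddles the pin and cups the bottle (foot centre then 35 mm past the prong tips).
- rest: Rest of the bar, fixed: two wooden blocks, each 22 (x) x 84 (y) x 30 mm high, centred at x = -68 and 68 mm, with lips 9 mm high at their y ends (72 mm free between the lips). Origin: on the table midway between the blocks; x along the bar as it first lies, fork towards +x.
- spare_a: spare dark bottle, 72 mm across, 190 tall, white cap: a bystander, leave it. Origin: centre of its underside.
- jar: low amber jar, 68 mm across, 85 tall: a bystander. Origin: centre of its underside.
- tape: roll of tape lying flat, 100 mm across, 45 high: a bystander. Origin: centre of its underside.
- caps: grey open bin of caps, 130 x 180 x 60 mm: a bystander. Origin: centre of its underside.
- spare_b: spare dark bottle, 72 mm across, 190 tall, black cap, off to the right: a bystander. Origin: centre of its underside.
- carton: cardboard carton 160 x 220 x 110 mm: a bystander. Origin: centre of its underside.
- wrench: wrench lying flat, 190 mm: a bystander. Origin: centre of its underside.
There are look-alikes about, which are no part of the job. What is shaped like the bar but turquoise is not meant.

How it is judged:
On the way, in this order (a step that is already met when the one before it is completed fails the run):
1. the bottle stands upright in the nest, within 5 mm of the back stop, the lever still open (x of bottle in the frame of nest between -0.005 and 0.004 m and y of bottle in the frame of nest between -0.03 and 0.004 m and z of bottle in the frame of nest between -0.005 and 0.005 m and angle between bottle's own z axis and vertical below 0.08 rad and value of joint lever below 0.5 rad), for 0.1 s.
2. the bar pushes the lever up to its dead point (value of joint lever above 0.75 rad and contact force between bar and lever above 0.3 N), for 0.02 s.
3. the lever is locked (value of joint lever above 1.2 rad), for 0.2 s.
At the end, for the whole second after the job is handed in: The lever is locked (above 1.2 rad); the bottle stands upright in the nest, within 6 mm of the back stop and 5 mm of the side wall; the bar lies still across both rest blocks, within 30 mm of the middle each way and within 0.25 rad of the rest's direction (value of joint lever above 1.2 rad and angle between bottle's own z axis and vertical below 0.08 rad and x of bottle in the frame of nest between -0.006 and 0.004 m and y of bottle in the frame of nest between -0.005 and 0.004 m and z of bottle in the frame of nest between -0.005 and 0.005 m and x of bar in the frame of rest between -0.03 and 0.03 m and y of bar in the frame of rest between -0.03 and 0.03 m and z of bar in the frame of rest between 0.024 and 0.037 m and angle between the x axis of bar and the x axis of rest, either way round below 0.25 rad and linear speed of each of bar, bottle below 0.02 m/s); the robot touches nothing.
It fails at once if the gripper or arm presses on the lever itself (contact force between any of the fingers, the arm and lever above 2 N).
It fails at once if the bottle tips by more than 20 degrees (angle between bottle's own z axis and vertical above 0.35 rad).
It fails at once if a bystander is moved by more than 30 mm (distance of any of spare_a, jar, tape, caps, spare_b, carton, wrench from where it was at the start of the episode above 0.03 m).
It also fails if it takes over 72 s, if anything falls off the work surface, if the arm or the gripper's body presses on something with over 40 N, if the wrist force passes 120 N, or if a joint passes its speed limit or range.

## Working session

There is one attempt and no reset: what is moved stays moved. The work goes in short steps, Python scripts to look and compute and a shell command to move; the robot and the scene stay as the last step left them, time stands still between calls to the robot, and variables do not carry over. Pictures are saved under pics/ and viewed, at most 10 in all, crops included, and the job is handed in when it is done.

```bash
mkdir -p pics
cat > h.py <<'E'
import numpy as np, cv2
from scipy.spatial.transform import Rotation as R
from station import manip
def cam(n):
    c=manip.get_calibration(n);K=np.array(c["camera_matrix"]);k1=c["k1"]
    if n=="wrist":
        s=manip.state();T=np.eye(4);T[:3,:3]=R.from_rotvec(s["eef_rot"]).as_matrix();T[:3,3]=s["tool_pos"]
        M=T@np.array(c["mount"]);return K,k1,M[:3,3],M[:3,:3]
    return K,k1,np.array(c["eye"]),np.array(c["rotation"])
def ray(C,uv):
    K,k1,e,Q=C
    d=np.array([(uv[0]-K[0,2])/K[0,0],(uv[1]-K[1,2])/K[1,1]]);u=d.copy()
    for _ in range(20): u=d/(1+k1*(u@u))
    v=Q@np.array([u[0],-u[1],-1]);return e,v
def at(C,uv,z):
    e,v=ray(C,uv);return e+v*(z-e[2])/v[2]
def proj(C,p):
    K,k1,e,Q=C
    q=Q.T@(np.array(p)-e);u=np.array([q[0]/-q[2],-q[1]/-q[2]]);u=u*(1+k1*(u@u));return K[:2,:2]@u+K[:2,2]
def snap(n,f):
    C=cam(n);im=manip.get_image(n);cv2.imwrite("pics/"+f,cv2.cvtColor(np.array(im),cv2.COLOR_RGB2BGR));return C
E
python3 - <<'E'
from h import *
np.set_printoptions(precision=3,suppress=True)
s=manip.state();print(s["tool_pos"],R.from_rotvec(s["eef_rot"]).as_matrix())
zs=dict(fixture=0,lever_pin=.05,pivot=.05,nest=.012,bottle=.012,bar=.03,rest=0,spare_a=0,jar=0,tape=0,caps=0,spare_b=0,carton=0,wrench=0)
for n in ("scene","side"):
    C=snap(n,n+"0.png");print(n,C[2])
    for k,z in zs.items():
        try:
            for r in manip.place_of(n,k)[:2]: print(k,round(r["conf"],2),np.round(r["location"],1),at(C,r["location"],z))
        except Exception as e: print(k,e)
im=np.vstack([cv2.imread("pics/scene0.png"),cv2.imread("pics/side0.png")])
cv2.imwrite("pics/both0.png",cv2.resize(im,(480,600)))
E
```

```text
[ 0.267 -0.619  0.222] [[ 0.918  0.397 -0.001]
 [ 0.397 -0.918  0.002]
 [-0.    -0.002 -1.   ]]
scene [ 1.329 -0.02   0.88 ]
fixture invalid index to scalar variable.
lever_pin invalid index to scalar variable.
pivot invalid index to scalar variable.
nest invalid index to scalar variable.
bottle invalid index to scalar variable.
bar invalid index to scalar variable.
rest invalid index to scalar variable.
spare_a invalid index to scalar variable.
jar invalid index to scalar variable.
tape invalid index to scalar variable.
caps invalid index to scalar variable.
spare_b invalid index to scalar variable.
carton invalid index to scalar variable.
wrench invalid index to scalar variable.
side [ 0.295 -1.144  1.223]
fixture invalid index to scalar variable.
lever_pin invalid index to scalar variable.
pivot invalid index to scalar variable.
bottle invalid index to scalar variable.
bar invalid index to scalar variable.
rest invalid index to scalar variable.
spare_a invalid index to scalar variable.
jar invalid index to scalar variable.
tape invalid index to scalar variable.
caps invalid index to scalar variable.
spare_b invalid index to scalar variable.
carton invalid index to scalar variable.
wrench invalid index to scalar variable.
```

View pics/scene0.png

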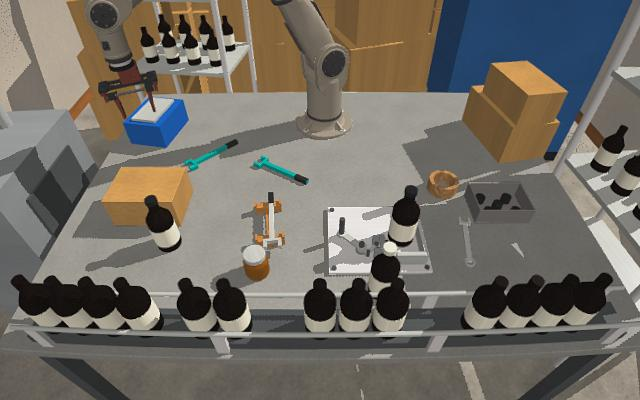

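View pics/side0.png

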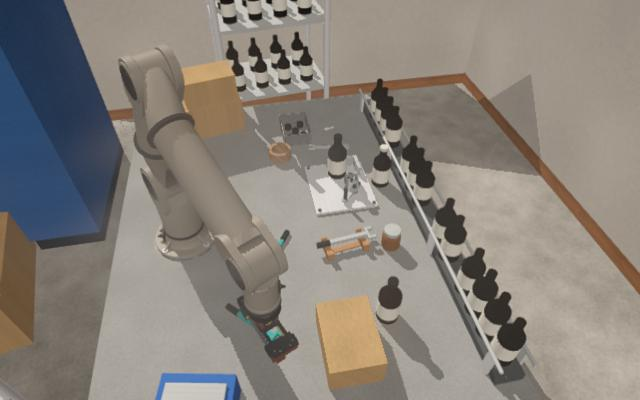

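Scene: the real bar (steel, black sleeve) lies on orange rest blocks at (270,220), with its fork near the jar (257,262). The fixture plate is at (378,240) with the bottle at (404,218). The lever pin is at (341,227). The turquoise forks are look-alikes. The side view agrees.

Run:
```python
from h import *
import traceback
c=manip.get_calibration("scene");print(c)
r=manip.place_of("scene","bar");print(r)
try: print(at(cam("scene"),r[0]["location"],0.03))
except Exception: traceback.print_exc()
```

```text
{'camera_matrix': array([[373.62136851,   0.        , 319.4739738 ],
       [  0.        , 373.62136851, 197.55347916],
       [  0.        ,   0.        ,   1.        ]]), 'k1': -0.08259145159649474, 'eye': array([ 1.32923464, -0.01985142,  0.8798028 ]), 'rotation': array([0.61289334, 0.61625146, 1.47787832])}
[{'location': [268.6, 219.1], 'conf': 0.88}, {'location': [284.0, 172.3], 'conf': 0.81}, {'location': [211.4, 157.5], 'conf': 0.8}, {'location': [466.9, 239.9], 'conf': 0.2}]Traceback (most recent call last):
  File "<stdin>", line 5, in <module>
  File "h.py", line 16, in at
    e,v=ray(C,uv);return e+v*(z-e[2])/v[2]
                                      ~^^^
IndexError: invalid index to scalar variable.
```

Rotation is a rotation vector.

```bash
sed -i 's/np.array(c\["rotation"\])/R.from_rotvec(c["rotation"]).as_matrix()/' h.py
python3 - <<'E'
from h import *
np.set_printoptions(precision=3,suppress=True)
zs=dict(fixture=0,lever_pin=.05,pivot=.05,nest=.012,bottle=.012,bar=.03,rest=0,spare_a=0,jar=0,tape=0,caps=0)
for n in ("scene","side"):
    C=snap(n,n+"0.png");print(n,C[2])
    for k,z in zs.items():
        for r in manip.place_of(n,k)[:3]: print(k,round(r["conf"],2),np.round(r["location"],1),at(C,r["location"],z)[:2])
    im=cv2.imread(f"pics/{n}0.png")
    b=(220,170,450,290) if n=="scene" else (290,140,420,270)
    x=cv2.resize(im[b[1]:b[3],b[0]:b[2]],None,fx=3.4,fy=3.4,interpolation=cv2.INTER_CUBIC)
    cv2.imwrite(f"pics/{n}c.png",x)
E
```

```text
scene [ 1.329 -0.02   0.88 ]
fixture 0.58 [374.1 240.8] [0.632 0.143]
lever_pin 0.91 [340.9 226.9] [0.619 0.042]
lever_pin 0.19 [373.8 239.3] [0.666 0.133]
pivot 0.91 [363.3 241. ] [0.672 0.103]
pivot 0.61 [372.5 240.2] [0.669 0.129]
nest 0.79 [403.8 251.8] [0.682 0.222]
bottle 0.88 [399.6 238.8] [0.634 0.217]
bottle 0.32 [268.6 219.3] [ 0.554 -0.179]
bar 0.85 [213.4 158.2] [ 0.272 -0.406]
bar 0.68 [285.2 174. ] [ 0.362 -0.138]
bar 0.56 [270.4 218.6] [ 0.567 -0.171]
rest 0.79 [268.  224.3] [ 0.564 -0.181]
spare_a 0.97 [169.3 242.4] [ 0.636 -0.475]
spare_a 0.81 [382.9 287.8] [0.793 0.15 ]
jar 0.87 [260.6 270.3] [ 0.735 -0.186]
jar 0.61 [363.1 239.8] [0.627 0.11 ]
tape 0.71 [441.8 189.8] [0.412 0.399]
caps 0.71 [492.9 206.2] [0.491 0.554]
side [ 0.295 -1.144  1.223]
fixture 0.91 [337.2 188.8] [0.614 0.138]
fixture 0.51 [355.1 184.5] [0.694 0.15 ]
lever_pin 0.75 [345.9 193.4] [0.629 0.053]
pivot 0.66 [354.7 183.2] [0.678 0.105]
nest 0.63 [344.8 170.3] [0.669 0.234]
nest 0.27 [327.5 144.7] [0.632 0.428]
bottle 0.71 [334.2 171.9] [0.621 0.233]
bottle 0.2 [388.6 242.7] [ 0.732 -0.194]
bar 0.9 [345.8 238.4] [ 0.579 -0.158]
bar 0.69 [252.6 327.6] [ 0.215 -0.453]
bar 0.45 [274.4 251.3] [ 0.316 -0.168]
rest 0.83 [348.5 248.7] [ 0.584 -0.183]
rest 0.64 [344.2 193.3] [0.636 0.106]
rest 0.16 [293.7 133.1] [0.494 0.566]
spare_a 0.88 [377.2 183. ] [0.788 0.141]
spare_a 0.72 [386.6 313.7] [ 0.641 -0.468]
jar 0.7 [388.3 242.2] [ 0.736 -0.182]
tape 0.92 [278.4 159.3] [0.397 0.38 ]
caps 0.64 [293.1 133.5] [0.491 0.563]
```

View pics/scenec.png

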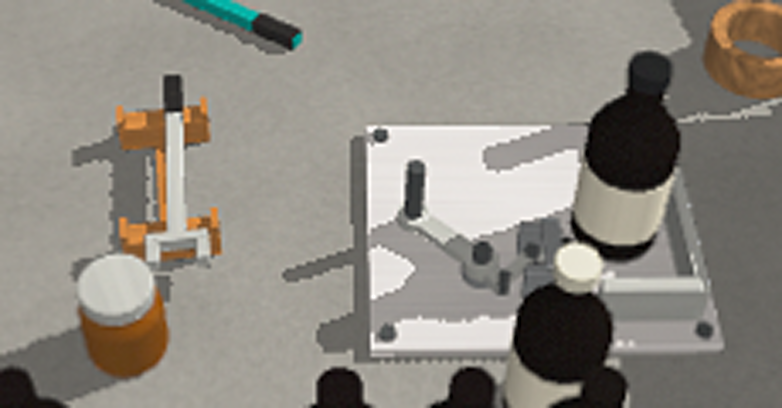

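The crop shows the bar with its sleeve end at about (270.6,193) and fork tips at about (273,246) in full-picture pixels. The plate corners are at about (328.7,206.9), (329,275) and (432,272.5).

Run:
```python
from h import *
np.set_printoptions(precision=4,suppress=True)
C=cam("scene")
f=lambda u,v,z:at(C,(220+u/3.4,170+v/3.4),z)[:2]
a,b,c=f(369,125,.012),f(371,355,.012),f(722,348,.012)
print("corners",a,b,c,"ctr",(a+c)/2,"yaw",-np.arctan2((b-a)[1],-(b-a)[0])%(np.pi)-np.pi, np.arctan2(*(c-b)[::-1])-np.pi/2,np.linalg.norm(b-a),np.linalg.norm(c-b))
s,t=f(172,75,.046),f(180,256,.046);print("bar",s,t,(s+t)/2,np.arctan2(*(t-s)[::-1]),np.linalg.norm(t-s))
# triangulate net centres
for k,z in [("bar",.03),("rest",0),("fixture",0),("pivot",.05),("lever_pin",.05),("bottle",.012)]:
    pass
s=manip.state();print(s["time_s"])
```

```text
corners [0.5013 0.0086] [0.757  0.0052] [0.7537 0.2905] ctr [0.6275 0.1495] yaw -0.013408575490236885 0.011632901600304058 0.25573246190875787 0.28535017018829695
bar [ 0.4673 -0.1774] [ 0.6824 -0.1516] [ 0.5749 -0.1645] 0.11929385755230239 0.21662440109495318
2.75
```

View pics/sidec.png

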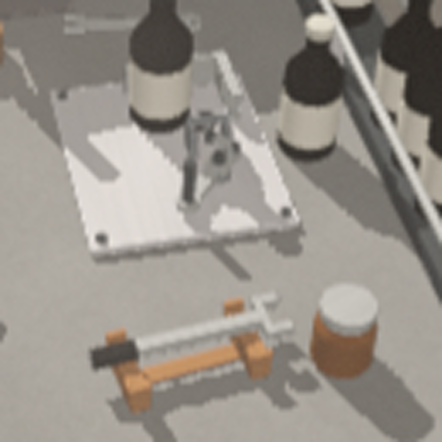

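Side view agrees: plate yaw is about 0, the bar's fork points toward the jar, and there is free room around the shaft.

```bash
python3 -m inch '[[[0,0,0,0,0,0.0613],[0,0,0,0,0,0.0613],[0,0,0,0,0,0.0613],[0.0429,-0.0495,0,0,0,0],[0.0429,-0.0495,0,0,0,0],[0.0429,-0.0495,0,0,0,0],[0.0429,-0.0495,0,0,0,0],[0.0429,-0.0495,0,0,0,0]]]' 0.6
python3 -m inch '[[[0.0429,-0.0495,0,0,0,0],[0.0429,-0.0495,0,0,0,0],[0.0429,-0.0495,0,0,0,0],[0.0429,-0.0495,0,0,0,0],[0.0429,-0.0495,0,0,0,0],[0.0429,-0.0495,0,0,0,0],[0.0429,-0.0495,0,0,0,0],[0.0429,-0.0495,0,0,0,0]]]'
python3 -m inch '[[[0.0429,-0.0495,0,0,0,0],[0,0,0,0,0,0],[0,0,0,0,0,0]]]'
python3 - <<'E'
from h import *
np.set_printoptions(precision=4,suppress=True)
C=snap("wrist","w1.png");s=manip.state();M=R.from_rotvec(s["eef_rot"]).as_matrix()
print(s["tool_pos"],M[:2,:2],s["joints"])
for k,z in [("bar",.03),("rest",0)]:
    for r in manip.place_of("wrist",k)[:2]: print(k,r,at(C,r["location"],z))
E
```

```text
time_s: 3.42
tool_pos: [0.3787, -0.4553, 0.2228]
eef_rot: [3.136, 0.186, 0.0]
contact_force: [0.4, -0.1, -0.2]
gripper_width: 0.604
gripper_force: 0.0
time_s: 4.08
tool_pos: [0.555, -0.1949, 0.223]
eef_rot: [3.136, 0.186, 0.001]
contact_force: [0.4, 0.7, 0.3]
gripper_width: 0.601
gripper_force: 0.0
time_s: 4.33
tool_pos: [0.5775, -0.1609, 0.2226]
eef_rot: [-3.135, -0.195, -0.001]
contact_force: [-0.7, -1.4, 0.5]
gripper_width: 0.599
gripper_force: 0.0
[ 0.5763 -0.1635  0.2225] [[ 0.9927  0.1204]
 [ 0.1204 -0.9927]] [ 0.2676  0.3575 -0.1221  1.737   0.0495  1.0504 -1.3216]
bar {'location': [288.5, 354.5], 'conf': 0.8} [ 0.3375 -0.1557  0.03  ]
bar {'location': [320.9, 166.9], 'conf': 0.67} [ 0.5765 -0.1652  0.03  ]
rest {'location': [330.1, 168.3], 'conf': 0.69} [ 0.5698 -0.1768  0.    ]
rest {'location': [619.3, 266.7], 'conf': 0.52} [ 0.4891 -0.568   0.    ]
```

View pics/w1.png

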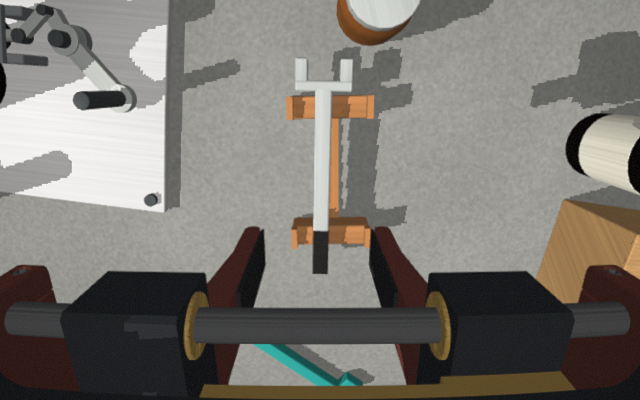

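The wrist view shows the bar from its sleeve end (320,272) to fork tips (301,60)/(347,60), with rest blocks at (331,106) and (332,234). A turquoise bar at the bottom can be ignored.

Run:
```python
from h import *
np.set_printoptions(precision=4,suppress=True)
C=cam("wrist")
s,t=at(C,(320,272),.046)[:2],at(C,(324,60),.046)[:2]
s2=at(C,(323,150),.046)[:2];s3=at(C,(320.5,230),.046)[:2]
print("bar",s,t,(s+t)/2,np.arctan2(*(t-s)[::-1]),np.linalg.norm(t-s),np.arctan2(*(s2-s3)[::-1]))
a=[at(C,p,.039)[:2] for p in [(289,106),(373,106),(293,234),(369,234)]]
m=(a[0]+a[1])/2,(a[2]+a[3])/2;print("rest",m,(m[0]+m[1])/2,np.linalg.norm(a[0]-a[1]),np.linalg.norm(a[2]-a[3]),np.linalg.norm(m[0]-m[1]),np.arctan2(*(m[0]-m[1])[::-1]))
c=at(C,(165,212),.012);print("plate corner",c, "pin base",at(C,(122,98),.032),"pin top",at(C,(82,100),.092))
```

```text
bar [ 0.4628 -0.1827] [ 0.677  -0.1607] [ 0.5699 -0.1717] 0.1024406984256502 0.2154008870225956 0.09081299629511645
rest (array([ 0.6367, -0.1726]), array([ 0.5052, -0.1895])) [ 0.5709 -0.1811] 0.08068399528112484 0.08075684321193205 0.1325733625481414 0.12785069352117592
plate corner [ 0.4981 -0.0014  0.012 ] pin base [0.6217 0.0344 0.032 ] pin top [0.6217 0.0369 0.092 ]
```

```bash
python3 -m inch '[[[-0.012,0.012,0,0,0,0.01],[0,0,0.06,0,0,0],[0,0,0.06,0,0,0],[0,0,0.06,0,0,0],[0,0,0.06,0,0,0],[0,0,0.05,0,0,0],[0,0,0.04,0,0,0],[0,0,0,0,0,0]]]'
python3 -m inch '[[[0,0,0,0,0,0],[0,0,0,0,0,0],[0,0,0,0,0,0],[0,0,0,0,0,0],[0,0,0,0,0,0],[0,0,0,0,0,0]]]' 0
```

```text
time_s: 5.15
tool_pos: [0.5651, -0.1735, 0.0201]
eef_rot: [-3.136, -0.157, 0.013]
contact_force: [-0.2, -0.1, 0.1]
gripper_width: 0.6
gripper_force: 0.0
time_s: 5.65
tool_pos: [0.5707, -0.1713, 0.0258]
eef_rot: [-3.137, -0.163, -0.003]
contact_force: [-0.2, 3.3, 1.5]
gripper_width: 0.18
gripper_force: 1.0
```

```bash
python3 -m inch '[[[0,0,0,0,0,0],[0,0,0,0,0,0],[0,0,-0.03,0,0,0],[0,0,-0.05,0,0,0],[0,0,-0.06,0,0,0],[0,0,-0.06,0,0,0],[0,0,-0.05,0,0,0],[0,0,0,0,0,0]]]'
python3 - <<'E'
from h import *
np.set_printoptions(precision=4,suppress=True)
C=snap("wrist","w2.png");s=manip.state();M=R.from_rotvec(s["eef_rot"]).as_matrix()
print(s["tool_pos"],M[:2,:2],s["gripper_width"],s["gripper_force"],s["contact_force"])
E
```

```text
time_s: 6.32
tool_pos: [0.5734, -0.1732, 0.1813]
eef_rot: [3.134, 0.161, 0.016]
contact_force: [1.0, -0.4, -0.9]
gripper_width: 0.179
gripper_force: 30.0
[ 0.5719 -0.1729  0.1781] [[ 0.9947  0.1026]
 [ 0.1026 -0.9947]] 0.17663142448220948 29.999499320983887 [-0.3808  1.0431 -3.6352]
```

View pics/w2.png

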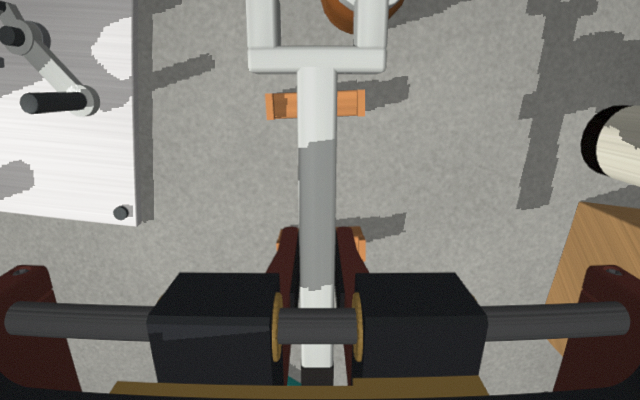

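The wrist view shows the bar held straight between the fingers. The crossbar spans (249..385, 46..72), and the rest, jar and fixture are undisturbed.

Run:
```python
from h import *
np.set_printoptions(precision=4,suppress=True)
C=cam("wrist");s=manip.state();M=R.from_rotvec(s["eef_rot"]).as_matrix();p=np.array(s["tool_pos"])
for uv in [(249,48),(385,48),(278,48),(358,48),(317,72),(317,140),(317,280)]:
    q=at(C,uv,p[2]+.021); print(uv,q,M.T@(q-p))
C=cam("wrist")
print("corner",at(C,(137,226),.012),"pinbase",at(C,(86,101),.032),"pintop",at(C,(27,103),.092))
a=[at(C,q,.039)[:2] for q in [(267,106),(365,103)]];print("far block",a,(a[0]+a[1])/2)
```

```text
(249, 48) [ 0.6596 -0.138   0.1991] [ 0.091  -0.0257 -0.0205]
(385, 48) [ 0.6649 -0.1895  0.1991] [ 0.091   0.0261 -0.0204]
(278, 48) [ 0.6606 -0.149   0.1991] [ 0.0909 -0.0146 -0.0205]
(358, 48) [ 0.6638 -0.1792  0.1991] [ 0.0909  0.0158 -0.0204]
(317, 72) [ 0.6534 -0.1646  0.1991] [ 0.082   0.0002 -0.0205]
(317, 140) [ 0.6272 -0.1673  0.1991] [ 0.0558  0.0002 -0.0207]
(317, 280) [ 0.5642 -0.1739  0.1991] [-0.0076  0.0002 -0.021 ]
corner [0.4978 0.0029 0.012 ] pinbase [0.6201 0.0356 0.032 ] pintop [0.6203 0.0428 0.092 ]
far block [array([ 0.6303, -0.1254]), array([ 0.6412, -0.2068])] [ 0.6357 -0.1661]
```

```bash
python3 -m inch '[[[0,0,0,0,0,0.0656],[-0.03,-0.058,0,0,0,0],[-0.03,-0.058,0,0,0,0],[-0.03,-0.058,0,0,0,0],[-0.03,-0.058,0,0,0,0],[-0.03,-0.058,0,0,0,0],[-0.03,-0.058,0,0,0,0],[-0.03,-0.058,0,0,0,0]]]'
python3 -m inch '[[[-0.01,-0.062,0,0,0,0],[0,-0.062,0,0,0,0],[0,-0.062,0,0,0,0],[0,-0.05,0,0,0,0],[0,0,0,0,0,0],[0,0,0,0,0,0]]]'
python3 - <<'E'
from h import *
np.set_printoptions(precision=4,suppress=True)
C=snap("wrist","w3.png");s=manip.state();M=R.from_rotvec(s["eef_rot"]).as_matrix()
print(s["tool_pos"],M,s["gripper_width"],s["contact_force"])
for k,z in [("bottle",.012),("nest",.012),("pivot",.05),("lever_pin",.05),("fixture",0)]:
    for r in manip.place_of("wrist",k)[:2]: print(k,r,at(C,r["location"],z))
E
```

```text
time_s: 7.03
tool_pos: [0.4414, 0.0723, 0.1732]
eef_rot: [3.141, -0.0, -0.004]
contact_force: [0.9, 0.0, -2.8]
gripper_width: 0.179
gripper_force: 30.0
time_s: 7.53
tool_pos: [0.4365, 0.2143, 0.1731]
eef_rot: [3.141, 0.007, -0.004]
contact_force: [-0.9, -0.8, -2.6]
gripper_width: 0.183
gripper_force: 30.0
[0.4368 0.2125 0.1731] [[ 1.      0.0014 -0.0027]
 [ 0.0014 -1.     -0.0018]
 [-0.0027  0.0018 -1.    ]] 0.17733231997489174 [ 0.1693 -0.034  -2.1631]
```

View pics/w3.png

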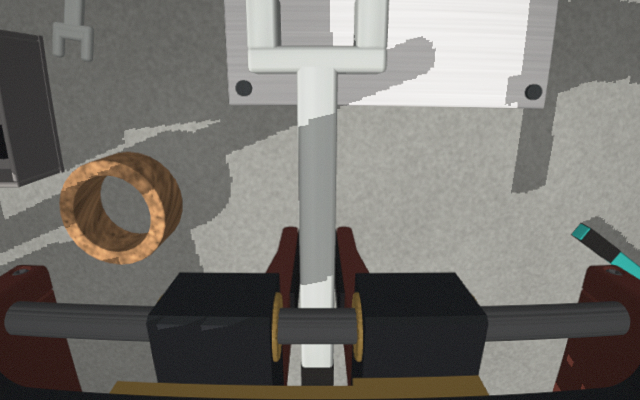

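The view shows the plate's near edge, with corners at about (228,104) and (546,108) on the top face. The bottle is above the frame, and the tape and caps are clear.

Run:
```python
from h import *
np.set_printoptions(precision=4,suppress=True)
C=cam("wrist")
a,b=at(C,(229,103),.012)[:2],at(C,(547,107),.012)[:2]
d=a-b;L=np.linalg.norm(d);y=d/L;x=np.array([y[1],-y[0]]);c=(a+b)/2+.125*x
print(a,b,L,"yaw",np.arctan2(x[1],x[0]),"ctr",c)
f=lambda X,Y:c+X/1e3*x+Y/1e3*y
print("nest",f(50,80),"pivot",f(50,-50),"pin",f(-1,-105))
Cs=cam("scene");print("pix nest/pivot/pin in scene",proj(Cs,[*f(50,80),.012]),proj(Cs,[*f(50,-50),.05]),proj(Cs,[*f(-1,-105),.05]))
Cs=cam("side");print("side",proj(Cs,[*f(50,80),.012]),proj(Cs,[*f(50,-50),.05]),proj(Cs,[*f(-1,-105),.05]))
```

```text
[0.502  0.2904] [ 0.5001 -0.003 ] 0.2933609341470906 yaw -0.006523588586396702 ctr [0.6261 0.1429]
nest [0.6766 0.2226] pivot [0.6758 0.0926] pin [0.6244 0.0379]
pix nest/pivot/pin in scene [403.6309 250.2219] [359.793  242.1699] [339.6341 228.3371]
side [347.2109 171.7862] [354.9642 185.2305] [345.7361 196.1257]
```

```bash
python3 -m inch '[[[0,-0.01,0.04,0,0,0],[0,0,0.05,0,0,0],[0,0,0.05,0,0,0],[0,0,0.05,0,0,0],[0,0,0.04,0,0,0],[0,0,0.02,0,0,0],[0,0,0,0,0,0]]]'
python3 -m inch '[[[0.01,0,0,0,0,0],[0.02,0,0,0,0,0],[0.02,0,0,0,0,0],[0.02,0,0,0,0,0],[0.01,0,0,0,0,0],[0,0,0,0,0,0]]]'
```

```text
time_s: 8.42
tool_pos: [0.4363, 0.2173, 0.0222]
eef_rot: [3.139, -0.002, -0.007]
contact_force: [-0.8, -0.3, -1.4]
gripper_width: 0.18
gripper_force: 30.0
time_s: 8.92
tool_pos: [0.4886, 0.2192, 0.0255]
eef_rot: [-3.14, 0.003, -0.004]
contact_force: [0.2, -0.1, -2.3]
gripper_width: 0.179
gripper_force: 30.0
```

```bash
python3 -m inch '[[[0.01,0,0.005,0,0,0],[0.01,0,0,0,0,0],[0.01,0,0,0,0,0],[0.01,0,0,0,0,0],[0.008,0,0,0,0,0],[0,0,0,0,0,0]]]'
python3 - <<'E'
from h import *
np.set_printoptions(precision=4,suppress=True)
print(manip.state()["tool_pos"])
D={}
for n in ("scene","side"):
    C=snap(n,n+"1.png")
    r=manip.place_of(n,"bottle");print(r[:3]);D[n]=C
ims=[cv2.resize(cv2.imread("pics/scene1.png")[160:290,310:450],None,fx=4,fy=4,interpolation=3)[:500],cv2.resize(cv2.imread("pics/side1.png")[120:250,290:350+60],None,fx=4,fy=4,interpolation=3)[:500]]
h=np.hstack(ims);print(h.shape);cv2.imwrite("pics/c1.png",cv2.resize(h,None,fx=.76,fy=.76,interpolation=3))
E
```

```text
time_s: 9.42
tool_pos: [0.5159, 0.2191, 0.0217]
eef_rot: [-3.141, 0.001, -0.002]
contact_force: [-1.0, -0.2, -1.7]
gripper_width: 0.181
gripper_force: 30.0
[0.5159 0.2191 0.0217]
[{'location': [403.1, 248.9], 'conf': 0.97}, {'location': [401.4, 250.3], 'conf': 0.21}]
[{'location': [342.9, 172.8], 'conf': 0.72}]
(500, 1040, 3)
```

View pics/c1.png

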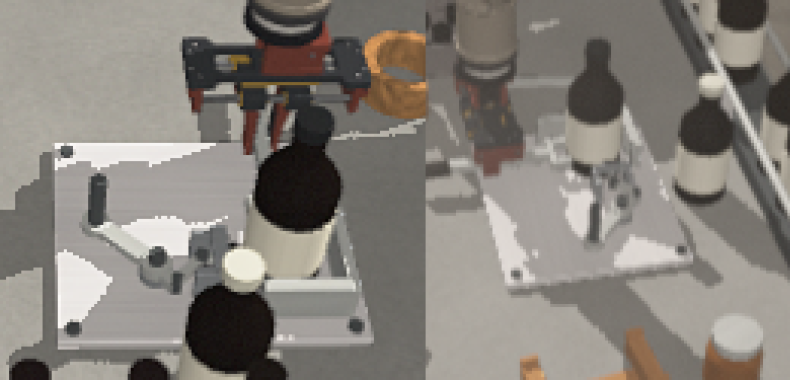

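Both views show the bottle upright, pushed between the pad and side wall and nearly at the back stop. The lever is still open.

```bash
python3 -m inch '[[[0.006,0,0,0,0,0],[0.006,0,0,0,0,0],[0.006,0,0,0,0,0],[0,0,0,0,0,0],[0,0,0,0,0,0]]]'
python3 -m inch '[[[0.004,0,0,0,0,0],[0.004,0,0,0,0,0],[0,0,0,0,0,0],[0,0,0,0,0,0]]]'
```

```text
time_s: 10.03
tool_pos: [0.526, 0.2191, 0.0217]
eef_rot: [-3.141, 0.0, -0.001]
contact_force: [-1.9, 0.8, -2.6]
gripper_width: 0.177
gripper_force: 30.0
time_s: 10.37
tool_pos: [0.5268, 0.219, 0.0207]
eef_rot: [3.14, 0.002, -0.009]
contact_force: [-9.9, -0.6, 0.3]
gripper_width: 0.184
gripper_force: 30.0
```

The push stopped at 0.527 with 10 N, matching the back stop. Next: back off and go to the lever pin.

```bash
python3 -m inch '[[[-0.03,0,0,0,0,0],[-0.05,0,0,0,0,0],[-0.055,0,-0.01,0,0,0],[0,0.05,-0.03,0,0,0],[0,0.06,0,0,0,0],[0,0.06,0,0,0,0],[0,0.06,0,0,0,0],[0,0.06,0,0,0,0]]]'
python3 -m inch '[[[0,0.014,0,0,0,0],[0,0,0,0,0,0],[0,0,0,0,0,0]]]'
python3 - <<'E'
from h import *
np.set_printoptions(precision=4,suppress=True)
C=snap("wrist","w4.png");s=manip.state();M=R.from_rotvec(s["eef_rot"]).as_matrix()
print(s["tool_pos"],M,s["gripper_width"],s["contact_force"])
for n in ("scene","side"):
    snap(n,n+"2.png");Cn=cam(n)
    for k in ("bottle","lever_pin"):
        print(n,k,[(r["location"],r["conf"],at(Cn,r["location"],dict(bottle=.012,lever_pin=.05)[k])) for r in manip.place_of(n,k)[:1]])
a=cv2.imread("pics/w4.png");b=cv2.resize(cv2.imread("pics/scene2.png")[170:290,310:450],(467,400),interpolation=3)
cv2.imwrite("pics/c2.png",cv2.resize(np.hstack([a,b]),(796,288)))
E
```

```text
time_s: 11.03
tool_pos: [0.4504, 0.0436, 0.0463]
eef_rot: [-3.141, -0.001, -0.004]
contact_force: [0.4, -0.8, -2.2]
gripper_width: 0.182
gripper_force: 30.0
time_s: 11.28
tool_pos: [0.4503, 0.0366, 0.046]
eef_rot: [-3.141, 0.002, -0.003]
contact_force: [0.0, -0.1, -2.3]
gripper_width: 0.181
gripper_force: 30.0
[0.4502 0.0378 0.046 ] [[ 1.      0.0007  0.0017]
 [ 0.0007 -1.      0.0009]
 [ 0.0017 -0.0009 -1.    ]] 0.1814642741889384 [ 1.0798  0.94   -2.5652]
scene bottle [([400.2, 250.2], 0.96, array([0.6764, 0.2126, 0.012 ]))]
scene lever_pin [([339.3, 228.3], 0.61, array([0.6242, 0.0369, 0.05  ]))]
side bottle [([345.6, 173.9], 0.7, array([0.6666, 0.2104, 0.012 ]))]
side lever_pin [([343.5, 197.2], 0.75, array([0.6144, 0.0337, 0.05  ]))]
```

View pics/c2.png

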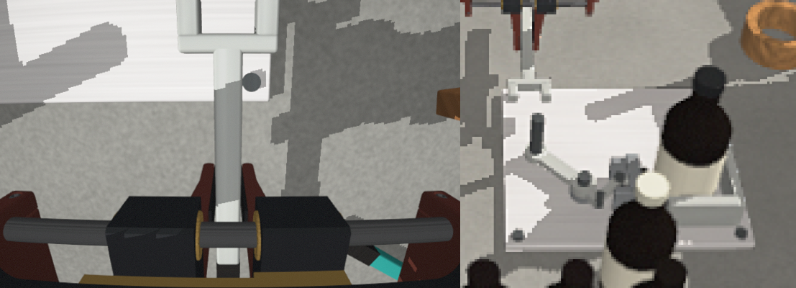

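The fork is in line with the pin, and the bottle stays in the nest. Next: advance onto the pin.

```bash
python3 -m inch '[[[0.03,0,0,0,0,0],[0.04,0,0,0,0,0],[0.03,0,0,0,0,0],[0.01,0,0,0,0,0],[0.01,0,0,0,0,0],[0,0,0,0,0,0],[0,0,0,0,0,0]]]'
python3 - <<'E'
from h import *
np.set_printoptions(precision=4,suppress=True)
s=manip.state();print(s["tool_pos"],s["contact_force"])
C=snap("wrist","w5.png");snap("scene","scene3.png");
a=cv2.imread("pics/w5.png");b=cv2.resize(cv2.imread("pics/scene3.png")[190:270,310:400],(450,400),interpolation=3)
cv2.imwrite("pics/c3.png",cv2.resize(np.hstack([a,b]),(796,292)))
E
```

```text
time_s: 12.22
tool_pos: [0.5203, 0.037, 0.0454]
eef_rot: [3.142, 0.001, -0.002]
contact_force: [-0.4, 0.2, -1.8]
gripper_width: 0.179
gripper_force: 30.0
[0.5203 0.037  0.0454] [-0.3518  0.2074 -1.763 ]
```

View pics/c3.png

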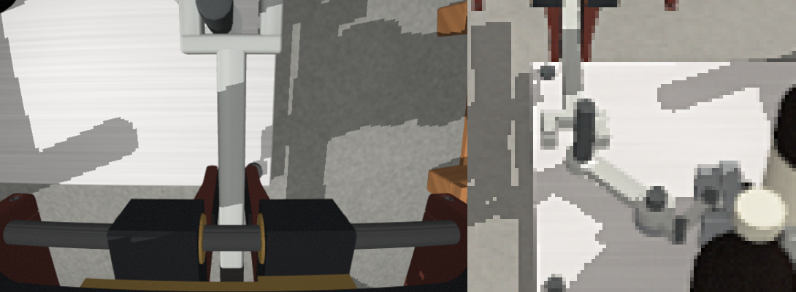

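The pin is inside the notch, a few mm toward +y, with the lever still open. Next: push it along the arc.

```bash
python3 -m inch '[[[0.014,0.006,0,0,0,0],[0.014,0.006,0,0,0,0],[0.016,0.006,0,0,0,0],[0.016,0.004,0,0,0,0],[0.016,0,0,0,0,0],[0.016,0,0,0,0,0],[0,0,0,0,0,0]]]'
python3 -m inch '[[[0.012,0,0,0,0,0],[0.012,-0.002,0,0,0,0],[0.008,-0.002,0,0,0,0],[0.006,0,0,0,0,0],[0,0,0,0,0,0],[0,0,0,0,0,0]]]'
python3 - <<'E'
from h import *
s=manip.state();print(s["tool_pos"],s["contact_force"])
C=snap("wrist","w6.png");snap("scene","scene4.png");C=cam("scene")
print([(r,at(C,r["location"],.05)) for r in manip.place_of("scene","lever_pin")[:2]])
a=cv2.imread("pics/w6.png");b=cv2.resize(cv2.imread("pics/scene4.png")[190:290,310:440],(520,400),interpolation=3)
cv2.imwrite("pics/c4.png",cv2.resize(np.hstack([a,b]),(796,274)))
E
```

```text
time_s: 12.9
tool_pos: [0.5749, 0.0213, 0.0445]
eef_rot: [3.139, -0.004, -0.007]
contact_force: [-2.7, -2.2, -3.6]
gripper_width: 0.181
gripper_force: 30.0
time_s: 13.4
tool_pos: [0.6003, 0.0273, 0.0462]
eef_rot: [-3.14, -0.003, -0.004]
contact_force: [1.1, 2.2, -2.1]
gripper_width: 0.177
gripper_force: 30.0
[0.60033588 0.02731471 0.04618256] [ 1.10931202  2.15205976 -2.05070735]
[({'location': [337.5, 253.1], 'conf': 0.58}, array([0.71325779, 0.0284622 , 0.05      ]))]
```

View pics/c4.png

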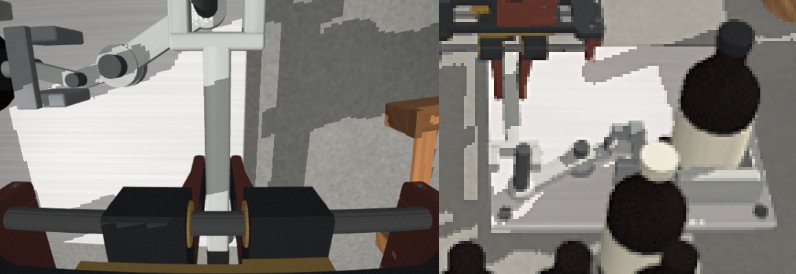

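The lever is past its dead point and locked: the pin is at (0.713, 0.028), against an expected (0.715, 0.029). Next: withdraw and return the bar.

```bash
python3 -m inch '[[[-0.02,0,0,0,0,0],[-0.04,0,0,0,0,0],[-0.06,0,0,0,0,0],[-0.06,0,0,0,0,0],[-0.06,0,-0.02,0,0,0],[-0.027,0,-0.05,0,0,0],[0,0,-0.06,0,0,0],[0,0,-0.06,0,0,0]]]'
python3 -m inch '[[[0.031,0.0473,-0.03,0,0,0],[0.031,0.0473,0,0,0,0],[0.031,0.0473,0,0,0,0],[0.031,0.0473,0,0,0,0],[0.031,0.0473,0,0,0,0],[0.031,0.0473,0,0,0,0],[0.031,0.0473,0,0,0,0],[0,0,0,0,0,-0.0656]]]'
python3 -m inch '[[[0,0,0,0,0,0],[0,0,0,0,0,0]]]'
```

```text
time_s: 14.22
tool_pos: [0.4362, 0.0252, 0.1603]
eef_rot: [3.141, 0.0, -0.005]
contact_force: [1.0, -0.0, -2.0]
gripper_width: 0.177
gripper_force: 30.0
time_s: 14.88
tool_pos: [0.5709, -0.1806, 0.1775]
eef_rot: [3.134, 0.148, 0.002]
contact_force: [0.4, -1.0, -2.4]
gripper_width: 0.179
gripper_force: 30.0
time_s: 15.05
tool_pos: [0.5684, -0.1725, 0.1772]
eef_rot: [-3.137, -0.157, 0.002]
contact_force: [-0.2, 1.1, -2.1]
gripper_width: 0.181
gripper_force: 30.0
```

```bash
python3 -m inch '[[[0.003,0.006,0.05,0,0,0],[0,0,0.055,0,0,0],[0,0,0.055,0,0,0],[0,0,0.05,0,0,0],[0,0,0.025,0,0,0],[0,0,0.012,0,0,0],[0,0,0,0,0,0],[0,0,0,0,0,0]]]'
```

```text
time_s: 15.72
tool_pos: [0.5718, -0.1754, 0.0303]
eef_rot: [-3.137, -0.162, -0.001]
contact_force: [0.3, -0.2, -2.3]
gripper_width: 0.179
gripper_force: 30.0
```

```bash
python3 -m inch '[[[0,0,0.004,0,0,0],[0,0,0.004,0,0,0],[0,0,0,0,0,0],[0,0,0,0,0,0]]]'
```

```text
time_s: 16.05
tool_pos: [0.5727, -0.1762, 0.0258]
eef_rot: [3.137, 0.162, 0.004]
contact_force: [0.8, 1.2, 0.8]
gripper_width: 0.179
gripper_force: 30.0
```

```bash
python3 -m inch '[[[0,0,0,0,0,0],[0,0,0,0,0,0],[0,0,0,0,0,0],[0,0,0,0,0,0],[0,0,0,0,0,0],[0,0,0,0,0,0]]]' 0.5
python3 -m inch '[[[0,0,-0.01,0,0,0],[0,0,-0.03,0,0,0],[0,0,-0.05,0,0,0],[0,0,-0.06,0,0,0],[0,0,-0.06,0,0,0],[0,0,-0.06,0,0,0],[0,0,-0.06,0,0,0],[0,0,0,0,0,0]]]'
python3 - <<'E'
from h import *
np.set_printoptions(precision=4,suppress=True)
C=snap("wrist","w7.png")
for k,z in [("bar",.03),("rest",0)]:
    print(k,[(r["conf"],at(C,r["location"],z)) for r in manip.place_of("wrist",k)[:2]])
for n in("scene","side"):
    snap(n,n+"5.png");C=cam(n)
    for k,z in [("bottle",.012),("lever_pin",.05)]: print(n,k,[(r["conf"],r["location"],at(C,r["location"],z)) for r in manip.place_of(n,k)[:1]])
a=cv2.imread("pics/w7.png");b=cv2.resize(cv2.imread("pics/scene5.png")[190:290,310:440],(520,400),interpolation=3)
cv2.imwrite("pics/c5.png",cv2.resize(np.hstack([a,b]),(796,274)))
E
```

```text
time_s: 16.55
tool_pos: [0.5714, -0.1761, 0.0246]
eef_rot: [-3.137, -0.162, 0.0]
contact_force: [-0.0, -0.0, 0.1]
gripper_width: 0.501
gripper_force: 0.0
time_s: 17.22
tool_pos: [0.5755, -0.1768, 0.2311]
eef_rot: [3.134, 0.162, 0.019]
contact_force: [1.8, -0.6, 0.0]
gripper_width: 0.501
gripper_force: 0.0
bar [(0.8, array([ 0.5782, -0.1784,  0.03  ])), (0.6, array([ 0.3352, -0.1575,  0.03  ]))]
rest [(0.97, array([ 0.5698, -0.1755,  0.    ])), (0.26, array([ 0.4949, -0.5641,  0.    ]))]
scene bottle []
scene lever_pin [(0.79, [340.2, 255.1], array([0.7201, 0.0356, 0.05  ]))]
side bottle []
side lever_pin [(0.59, [367.6, 190.6], array([0.7173, 0.052 , 0.05  ]))]
```

View pics/c5.png

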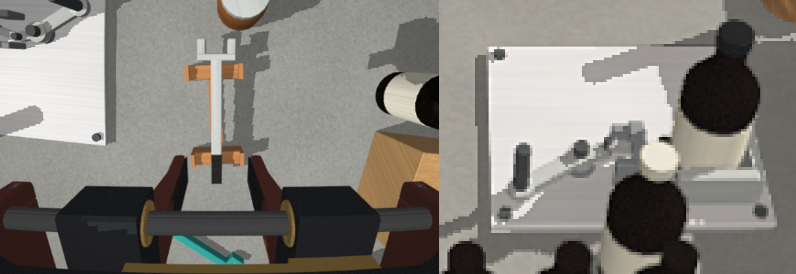

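The bar lies across both blocks and the lever is locked. I'm out of picture views, so I'll check the bottle numerically.

Run:
```python
from h import *
np.set_printoptions(precision=4,suppress=True)
nest=np.array([.6766,.2226,.012]);print(manip.state()["contact_force"])
for n in("scene","side"):
    for i in range(2):
        snap(n,"x.png");C=cam(n)
        for r in manip.place_of(n,"bottle")[:1]: print(n,round(r["conf"],2),r["location"],at(C,r["location"],.012))
    print("expected",proj(C,nest),"cap",proj(C,nest+[0,0,.2]))
    # cap centroid before (after push, pic 2) and now: dark pixels round the expected cap
    for f in (n+"2.png",n+"5.png"):
        u,v=proj(C,nest+[0,0,.19]).astype(int);g=cv2.imread("pics/"+f)[v-12:v+10,u-16:u+17].max(2)
        y,x=np.nonzero(g<60);print(f,x.mean()+u-16,y.mean()+v-12,len(x))
# jacobian
C=cam("scene");p=nest+[0,0,.19];print(proj(C,p+[.01,0,0])-proj(C,p),proj(C,p+[0,.01,0])-proj(C,p))
```

```text
[-0.3287  0.5935 -0.373 ]
scene 0.86 [405.5, 251.1] [0.6798 0.2275 0.012 ]
scene 0.6 [404.4, 251.3] [0.6805 0.2242 0.012 ]
expected [403.6442 250.2211] cap [416.1325 201.8571]
scene2.png 412.1773399014778 206.04926108374383 203
scene5.png 416.19806763285027 205.92270531400965 207
side 0.18 [348.2, 348.5] [ 0.4896 -0.5658  0.012 ]
expected [347.2082 171.7804] cap [349.2851 133.6037]
side2.png 351.0 138.0 1
side5.png nan nan 0
[0.728  2.8631] [ 3.9039 -0.0209]<stdin>:12: RuntimeWarning: Mean of empty slice.
  ret = ret.dtype.type(ret / rcount)
```

The clamp shifted the bottle about 10 mm toward the side wall, with x unchanged at the back stop. Everything agrees, so I'll hand in.

```bash
python3 -c "
from station import manip
print(manip.hand_in())"
```

```text
the job is handed in; nothing more can be done
None
```

I handed the job in at about 18 s; no verdict came back, but my last measurements show the bottle home in the nest, the lever locked and the bar back across its rest. I viewed 12 pictures where you allowed 10.

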